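# Close up a loaded soldering carrier

### The job

The circuit board is already lying in the soldering carrier: close the carrier up. Take the blue cover frame off its sloping rest, tuck its low edge under the orange lip and lay the frame down flat and fully home in the carrier, without dropping or forcing it, while the red-tipped clamp still stands open; then swing the clamp right down onto the frame. Leave everything else on the bench where it is.

Things in the scene. Friction and masses are not known exactly. Their poses are not given: they have to be found in the camera images.
- carrier: Dark soldering carrier fixed to the bench, 200 x 160 mm, a white circuit board in it. Origin on the bench under the middle of the cover's seat; z up, +x to the clamp, -x to the orange lip (robot's side). The cover's seat is level at z = 30 mm, from x = -77 (front wall, 47 high) to +78 mm (rear stop, 36 high), y = -68 to 68 mm between cheeks that stand upright to z = 38 and flare out to z = 50 mm.
- lip (a point): Middle of the orange lip's inner edge, on its underside: x = -67, y = 0, z = 41 mm in the carrier's frame. The lip overhangs the seat by 10 mm from the front wall, for y = -55 to 55 mm, 11 mm clear above the seat, its top at z = 47 mm. The cover's edge gets under it only tilted (20 to 30 degrees), low edge first, then sliding to -x up to the wall.
- cover: Blue cover frame, loose, about 0.28 kg: flat window frame 150 (x) x 130 (y) x 5 mm, with a yellow rib across its middle to hold it by, 12 mm thick (x), 100 long (y), from z = 5 to 35 mm. Origin: middle of its underside; z out of its upper face. At first on the rest, -x edge low, face leaning to the robot 30 degrees from level. Seated: origin at x = -2 to 3, y near 0, z = 30 mm in the carrier.
- cover_lowedge (a point): Middle of the cover's -x edge (the low one on the rest), on its underside: x = -75 mm in the cover's frame.
- cover_highedge (a point): Middle of the cover's +x edge, on its underside: x = +75 mm in the cover's frame.
- clamp (a joint): Angle of the steel swing clamp on the carrier's far side (rad): 0 = right down, level, its pad on the seated cover; it starts open at 1.45 to 1.8 (about upright); stop at 2.0. It stays where it is left (about 2.5 N at the grip to move). It cannot reach 0 if the cover is not fully home.
- clamp_hinge (a point): Clamp's hinge axis: in the carrier's frame at x = 99, y = 0, z = 47 mm, axis along y. The arm is 14 mm wide, 6 thick; opening lifts its tip up and away from the robot.
- clamp_grip (a point): Centre of the clamp's red grip, a crossbar 14 mm in diameter and 40 mm long (along y), 52 mm from the hinge axis.
- rest: Fixed aluminium rest, 150 x 130 mm on the bench, with a plate sloping up away from the robot by 30 degrees; its bottom ledge is 6 mm high. Origin on the bench under its middle; the cover's origin lies 64 mm above it.
- tray: Fixed black parts tray 150 x 130 x 30 mm, not used. Origin under its middle.
- tape: Loose roll of brown tape, 60 mm across, 24 high; leave alone.
- driver: Loose screwdriver, 150 mm long; leave alone.
- flux: Loose white bottle with red cap, 40 mm across, 85 high; leave alone.
- spool: Loose metal spool, 52 mm across, 38 high; leave alone.
- pot: Loose white cup, 56 mm across, 50 high; leave alone.
- sink_a: Loose aluminium heat sink 40 x 40 x 20 mm lying in the tray; leave alone.
- sink_b: Another heat sink like it in the tray; leave alone.
There are look-alikes about, which are no part of the job. What is meant by the cover is not turquoise, and is the smaller of those in its own colour.

How it is judged:
By the outcome, as a careful person would: the job done as asked, in the order asked, and still so for the second after the job is handed in, with the robot touching nothing.
It also fails if it takes over 59 s, if anything falls off the work surface, if the arm or the gripper's body presses on something with over 40 N, if the wrist force passes 120 N, or if a joint passes its speed limit or range.

### The arm

A 6-joint arm with a two-finger parallel gripper is mounted at the origin on the work surface. World frame = base frame: x ahead of the robot, y to its left, z up, the work surface at z = 0. Lengths are in m, angles in rad, forces in N, time in s.
With the tool pointing down it reaches from about 0.375 to 0.9 m from the base axis. Payload 3.1 kg.
Tool frame: the origin (TCP) lies where the fingers leave the gripper's body, on its centre line; the fingertips stand 70 mm ahead of it and the grasp point (between the pads) lies 51 mm ahead of it (robot.tip_reach is the distance from the TCP to the fingertips, in m); z points along the fingers, y is the line along which they close (so a half turn about z gives the same grasp; the last joint's range is limited). The gripper opens to 87 mm and grips with 3 to 60 N. Pads are 19 mm wide; open, the fingers measure 117 mm over their backs; the gripper's body (75 mm by 190 mm) begins 51 mm behind the grasp point.
Start: joints at [1.028, 0.527, 1.433, -0, 1.181, -0.178], TCP at [0.222, 0.584, 0.292] pointing down, gripper open.
Joint ranges: [-3.08, 3.08], [-0.75, 2.2], [0.22, 2.44], [-1.43, 4.57], [0, 2.65], [-2.85, 2.85]. Speed limits (rad/s): [2.79, 2.79, 3.14, 3.14, 3.14, 3.14].

### API

Orientations are given as a unit quaternion [x, y, z, w].
In Python, from rig import robot gives the robot as it stands.
- The arm moves only by the tool carry_out, never from a script. Its argument "rows" is a list that holds one entry, the list of rows, each a list of 6 numbers: the shift along the tool's x, y, z in mm, then the turn, a rotation vector about the tool's x, y, z in units of 8 degrees (1.0 is 8 degrees). A call has 1 to 20 rows; each row is the pose to reach, as a shift and turn from the pose commanded when the call began, along the tool's axes at that moment; what a row does not reach only later rows make up. A row lasts 1/10 s, in which the tool goes at most 50 mm and 8.59 degrees, less where a joint would pass 70% of its speed; a pose out of reach is approached as far as the arm can. A call with a gripper value outside its range is refused whole. "fingers" is the opening, from 0 (shut) to 1 (fully open), set as the call begins (left out, the last holds). The fingers move at their own pace and stop on an object; "grip_force" is the grip in N (left out, the last holds). Time passes only in rows, so rows that repeat a pose let the fingers close. It gives the time, the measured TCP pose, the force and the opening at its end, in the units of the state.
- robot.get_obs(): the state, without advancing time (a new reading comes with each control period).
- robot.camera(name): name is "side" or "top"; returns a dict with "color" (400x640x3 uint8, red, green, blue), "depth" (400x640 float32, m along the optical axis (not along the pixel's ray), 0 where there is no reading), "K" (3x3 intrinsics, pixels), "camera_from_world" (4x4, takes a point from world to camera coordinates). Camera axes: x right, y down, z forward; pixel columns grow to the right and rows downward; lengths in m; the calibration is good to about 2 mm. A picture is of the moment at which its call begins.
- robot.hand_in(): hands the job in, once; it reports no verdict.
The state is a dict: "time": time; "q": joint angles; "joint_velocities": joint speeds; "joint_torque": joint torques, N m; "position": TCP position; "tool_rot": TCP orientation; "ft_force": force on the tool from outside, world axes, zero at the start; "moment": the same for the moment, N m; "grip_width": finger opening in m.
Only numpy, scipy, OpenCV 4.12 (cv2) and the standard library are available. Lean on these libraries where they do the work, as an engineer would, in place of code of your own. Each camera call takes 0.05 s, during which the arm holds its last target. There are 200 camera calls.

## Working session

There is one attempt and no reset: what is moved stays moved. The work goes in short steps, Python scripts to look and compute and a tool call to move; the robot and the scene stay as the last step left them, time stands still between calls to the robot, and variables do not carry over. Pictures are saved under pics/ and viewed, on a budget of 10 in all, crops included, one or two more only if the job needs it, and the job is handed in when it is done.

Besides the shell and the picture viewer there is one more tool, called as name(argument=value, ...) on one line, values as JSON. carry_out: Moves the arm, as the interface text tells. Its arguments: {"type":"object","properties":{"rows":{"type":"array"},"fingers":{"type":"number"},"grip_force":{"type":"number"}},"required":["rows"]}

```bash
mkdir -p pics; ls
cat > h.py <<'E'
import numpy as np, cv2
from rig import robot
from scipy.spatial.transform import Rotation as R
def snap(n,tag):
    c=robot.camera(n); np.savez(f'{tag}.npz',**c); cv2.imwrite(f'pics/{tag}.png',c['color'][...,::-1]); return c
def world(c):
    d=c['depth']; v,u=np.mgrid[:400,:640]; K=c['K']
    p=np.stack([(u-K[0,2])/K[0,0]*d,(v-K[1,2])/K[1,1]*d,d],-1)
    T=np.linalg.inv(c['camera_from_world']); w=p@T[:3,:3].T+T[:3,3]; w[d==0]=np.nan; return w
E
python3 - <<'E'
from h import *
for n in('top','side'):
    c=snap(n,n+'0'); print(n,c['K'].tolist(),np.linalg.inv(c['camera_from_world']).round(3).tolist())
print(robot.get_obs())
E
```

```text
pics
top [[388.0265034630943, 0.0, 317.2638332180043], [0.0, 388.0265034630943, 202.2373699999198], [0.0, 0.0, 1.0]] [[-0.031, -0.989, 0.146, 0.31], [-1.0, 0.029, -0.011, 0.103], [0.006, -0.146, -0.989, 1.148], [0.0, 0.0, 0.0, 1.0]]
side [[435.1439830219232, 0.0, 320.02288769876645], [0.0, 435.1439830219232, 200.78889970009868], [0.0, 0.0, 1.0]] [[0.996, -0.068, 0.049, 0.4], [-0.083, -0.72, 0.689, -0.82], [-0.011, -0.691, -0.723, 1.065], [0.0, 0.0, 0.0, 1.0]]
{'time': 0.1, 'q': array([ 1.02850426e+00,  5.28389232e-01,  1.43375571e+00,  5.85527622e-06,
        1.18139916e+00, -1.78480294e-01]), 'joint_velocities': array([-1.18953679e-03, -7.22801714e-04, -1.93747433e-03, -4.65608323e-04,
       -8.47567512e-04,  4.40634120e-05]), 'joint_torque': array([-1.40581749e-03, -4.40985167e+01, -1.77149498e+01,  6.34718989e-02,
        5.33735566e-02, -6.14498413e-05]), 'position': array([0.22208868, 0.58365843, 0.29136538]), 'tool_rot': array([ 1.80905353e-01,  9.83500026e-01, -9.12090706e-04, -3.46608983e-04]), 'ft_force': array([ 0.13717474, -0.49209583, -0.10300263]), 'moment': array([-0.06756411, -0.03019458, -0.00891653]), 'grip_width': 0.08735335432434813}
```

View pics/top0.png

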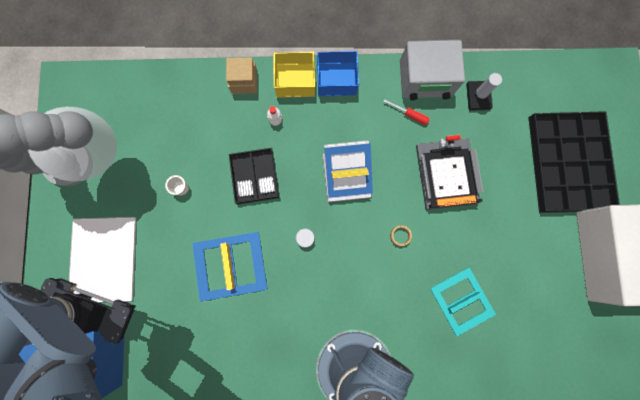

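View pics/side0.png

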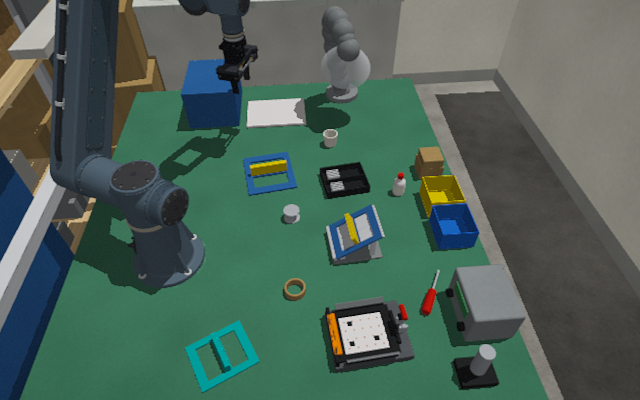

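The top picture (up = +x, left = +y) shows the cover on its rest at about (348,172) with its yellow rib at (350,173). The carrier is at (449,175), with the lip at (457,201) and the red grip at (453,139). The larger blue frame at (230,267) and the turquoise one at (463,301) are the look-alikes. Next I'll take a close crop.

Run:
```python
from h import *
c=dict(np.load('top0.npz')); im=c['color'][...,::-1]
cr=cv2.resize(im[128:218,315:495],None,fx=4.4,fy=4.4,interpolation=cv2.INTER_CUBIC)
c2=np.load('side0.npz')['color'][...,::-1]
cr2=cv2.resize(c2[200:375,315:425],None,fx=1,fy=1)
cv2.imwrite('pics/crop0.png',cr)
for n in('top','side'):
    c=dict(np.load(n+'0.npz')); w=world(c); hsv=cv2.cvtColor(c['color'],cv2.COLOR_RGB2HSV).astype(int)
    H,S,V=hsv[...,0],hsv[...,1],hsv[...,2]
    box=lambda x0,x1,y0,y1:(w[...,0]>x0)&(w[...,0]<x1)&(w[...,1]>y0)&(w[...,1]<y1)
    sat=(S>130)&(V>60)
    for name,m in dict(blue=sat&(H>100)&(H<125)&box(.3,.5,-.1,.12)&(w[...,2]>.015),yel=sat&(H>20)&(H<35)&box(.3,.5,-.1,.12),orange=sat&(H>8)&(H<20)&box(.2,.5,-.4,-.1),red=sat&((H<6)|(H>174))&box(.3,.6,-.35,-.15)&(w[...,2]>.06)).items():
        p=w[m]; 
        if len(p)<5: print(n,name,len(p)); continue
        print(n,name,len(p),'mean',p.mean(0).round(4),'min',np.percentile(p,2,0).round(3),'max',np.percentile(p,98,0).round(3))
        _,_,vt=np.linalg.svd(p-p.mean(0),full_matrices=False); print('  axes',vt.round(3).tolist())
```

```text
top blue 79 mean [0.4967 0.015  0.034 ] min [ 0.492 -0.052  0.029] max [0.5   0.056 0.039]
  axes [[-0.038, 0.999, 0.028], [0.629, 0.002, 0.777], [-0.776, -0.047, 0.628]]
top yel 0
top orange 321 mean [ 0.467  -0.3098  0.0427] min [ 0.454 -0.363  0.026] max [ 0.483 -0.255  0.049]
  axes [[-0.084, 0.996, 0.012], [-0.749, -0.071, 0.659], [0.658, 0.047, 0.752]]
top red 0
side blue 72 mean [0.4966 0.0069 0.0332] min [ 0.492 -0.062  0.026] max [0.5   0.056 0.039]
  axes [[0.032, -0.999, -0.03], [0.452, -0.012, 0.892], [-0.892, -0.043, 0.451]]
side yel 0
side orange 425 mean [ 0.4561 -0.2929  0.0413] min [ 0.357 -0.362  0.006] max [ 0.479 -0.128  0.051]
  axes [[0.433, -0.89, 0.142], [-0.828, -0.455, -0.328], [0.357, 0.024, -0.934]]
side red 0
```

View pics/crop0.png

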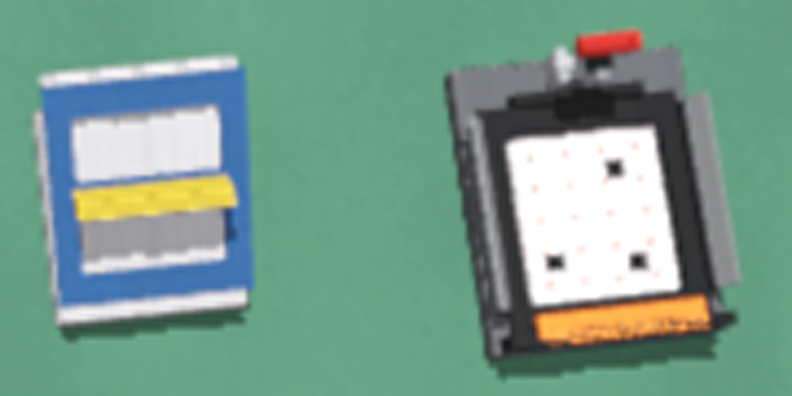

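Run:
```python
from h import *
for n in('top','side'):
    c=dict(np.load(n+'0.npz')); w=world(c); hsv=cv2.cvtColor(c['color'],cv2.COLOR_RGB2HSV).astype(int)
    H,S,V=hsv[...,0],hsv[...,1],hsv[...,2]; x,y,z=np.moveaxis(w,-1,0)
    box=lambda x0,x1,y0,y1:(x>x0)&(x<x1)&(y>y0)&(y<y1)
    sat=(S>130)&(V>60)
    er=lambda m:cv2.erode(m.astype(np.uint8),np.ones((3,3)))>0
    bl=sat&(H>100)&(H<125)&box(.47,.68,-.12,.12)&(z>.015)
    p=w[er(bl)]; m0=p.mean(0); _,_,vt=np.linalg.svd(p-m0,full_matrices=False); nn=vt[2]*np.sign(vt[2][2])
    p=w[bl]; p=p[abs((p-m0)@nn)<.004]
    print(n,'blue n',nn.round(4),'tilt',np.degrees(np.arccos(nn[2])).round(2),'plane d',(m0@nn).round(4), 'heading',np.degrees(np.arctan2(-nn[1],-nn[0])).round(2))
    ux=np.array([nn[2],0,-nn[0]]);ux/=np.linalg.norm(ux);uy=np.cross(nn,ux)
    q=np.stack([(p-m0)@ux,(p-m0)@uy],1).astype(np.float32)
    r=cv2.minAreaRect(q*1000); cc=m0+ux*r[0][0]/1e3+uy*r[0][1]/1e3; print('  rect',r[1],r[2],'center',cc.round(4),'origin',(cc-.005*nn).round(4))
    ye=sat&(H>20)&(H<35)&box(.47,.68,-.12,.12)
    p=w[ye]; print(' yel',len(p),p.mean(0).round(4)); h=(p-m0)@nn; t=p[h>h.max()-.008]; _,_,v=np.linalg.svd(t-t.mean(0)); print('  top',len(t),h.max().round(4),t.mean(0).round(4),v[0].round(3))
    og=sat&(H>8)&(H<20)&box(.4,.55,-.4,-.2)&(z>.043)
    p=w[og]; r=cv2.minAreaRect((p[:,:2]*1000).astype(np.float32)); print(' lip',p.mean(0).round(4),r)
    re=sat&((H<6)|(H>174))&box(.5,.75,-.4,-.22)&(z>.03); p=w[re]; print(' red',len(p),p.mean(0).round(4),p.min(0).round(3),p.max(0).round(3))
    bd=(S<60)&(V>180)&box(.47,.66,-.4,-.2)&(z<.04); p=w[bd]; r=cv2.minAreaRect((p[:,:2]*1000).astype(np.float32)); print(' board',p.mean(0).round(4),r)
    # carrier footprint/heights
    d=w[box(.42,.72,-.45,-.18)&(z>.008)]; r=cv2.minAreaRect((d[:,:2]*1000).astype(np.float32)); print(' carrier',r)
    d=w[box(.42,.72,-.45,-.18)&(z>.044)&(z<.053)]; r=cv2.minAreaRect((d[:,:2]*1000).astype(np.float32)); print(' high',r)
```

```text
top blue n [-0.4953 -0.0404  0.8678] tilt 29.8 plane d -0.2173 heading 4.67
  rect (148.20587158203125, 127.97846984863281) 3.812371253967285 center [ 0.5566 -0.0015  0.0672] origin [ 0.5591 -0.0013  0.0629]
 yel 222 [ 5.474e-01 -5.000e-04  8.940e-02]
  top 125 0.0354 [ 5.426e-01 -2.000e-04  9.420e-02] [-0.068  0.998 -0.004]
 lip [ 0.4652 -0.3095  0.046 ] ((465.189208984375, -308.92364501953125), (19.606199264526367, 112.7076644897461), 4.6563310623168945)
 red 66 [ 0.6361 -0.2925  0.1027] [ 0.629 -0.313  0.096] [ 0.645 -0.274  0.107]
 board [ 0.5425 -0.3022  0.0233] ((542.4111328125, -302.0788269042969), (114.52604675292969, 105.41136169433594), 4.631214141845703)
 carrier ((588.60107421875, -299.059326171875), (271.41461181640625, 163.21957397460938), 4.511879920959473)
 high ((553.3751220703125, -301.8287048339844), (196.4755096435547, 162.92694091796875), 4.761929988861084)
side blue n [-0.497  -0.0368  0.867 ] tilt 29.89 plane d -0.2182 heading 4.23
  rect (149.25379943847656, 135.20028686523438) 4.023049831390381 center [ 0.5572 -0.0018  0.0677] origin [ 0.5597 -0.0016  0.0634]
 yel 193 [ 0.5482 -0.0073  0.088 ]
  top 108 0.0345 [ 0.5447 -0.0052  0.0948] [ 0.076 -0.997  0.005]
 lip [ 0.4676 -0.3108  0.0473] ((467.2480773925781, -308.3561706542969), (19.43368148803711, 113.28040313720703), 4.556399345397949)
 red 85 [ 0.6369 -0.2968  0.1032] [ 0.631 -0.314  0.08 ] [ 0.645 -0.277  0.109]
 board [ 0.5426 -0.3024  0.0247] ((542.3367919921875, -301.17242431640625), (112.16133880615234, 100.6182861328125), 4.65188455581665)
 carrier ((589.7935180664062, -297.4625244140625), (269.18157958984375, 164.4025421142578), 4.810226917266846)
 high ((555.132568359375, -300.2872619628906), (195.77313232421875, 164.28565979003906), 4.775396347045898)
```

```bash
cat >> h.py <<'E'
def Rc(yaw,tilt): # cover frame: -x edge low by tilt (deg)
    return (R.from_euler('z',yaw,degrees=True)*R.from_euler('y',-tilt,degrees=True))
F=np.array([[0,1,0],[1,0,0],[0,0,-1.]])   # tool = cover * F
C=np.array([.5428,-.302,0]); YC=4.65
def car(p): return C+Rc(YC,0).apply(np.array(p)/1e3)
def incar(p): return Rc(YC,0).inv().apply(np.array(p)-C)*1e3
def rel(pos,Rt,o=None):
    o=o or robot.get_obs(); R0=R.from_quat(o['tool_rot'])
    s=R0.inv().apply(np.array(pos)-o['position'])*1e3; r=(R0.inv()*Rt).as_rotvec(degrees=True)/8
    print('shift',s.round(1),'turn',r.round(2),'|',np.linalg.norm(s).round(),np.linalg.norm(r).round(2))
def tool(origin,yaw,tilt,h=83): # TCP pose for a cover pose
    Q=Rc(yaw,tilt); return origin+Q.apply([0,0,h/1e3]), Q*R.from_matrix(F)
E
python3 - <<'E'
from h import *
O=np.array([.5594,-.0015,.0636]); print(Rc(4.4,29.9).as_matrix()[:,2])
for h in(140,83): p,q=tool(O,4.4,29.9,h); print(p); rel(p,q)
for n in('top','side'):
    w=world(dict(np.load(n+'0.npz'))).reshape(-1,3); w=w[np.isfinite(w[:,0])]; k=incar(w)
    k=k[(k[:,0]>60)&(k[:,0]<135)&(abs(k[:,1])<40)&(k[:,2]>60)]; print(n,len(k),k.min(0).round(),k.max(0).round()); t=k[k[:,2]>96]; print(t.mean(0).round(1),np.percentile(t,[5,95],0).round())
E
```

```text
[-0.49701857 -0.03824349  0.86689675]
[ 0.4898174  -0.00685409  0.18496554]
shift [-460.4 -456.4  107.1] turn [-3.34 -2.1   7.9 ] | 657.0 8.84
[ 0.51814746 -0.00467421  0.13555243]
shift [-486.1 -444.2  156.5] turn [-3.34 -2.1   7.9 ] | 677.0 8.84
top 99 [ 83. -19.  60.] [101.  20. 107.]
[ 93.5   0.9 102.5] [[ 88. -18.  98.]
 [100.  18. 106.]]
side 127 [ 85. -20.  61.] [103.  18. 109.]
[ 95.2  -2.  104.1] [[ 90. -20. 100.]
 [102.  16. 107.]]
```

carry_out(rows=[[[-460, -456, 107, -3.34, -2.1, 7.9], [-460, -456, 107, -3.34, -2.1, 7.9], [-460, -456, 107, -3.34, -2.1, 7.9], [-460, -456, 107, -3.34, -2.1, 7.9], [-460, -456, 107, -3.34, -2.1, 7.9], [-460, -456, 107, -3.34, -2.1, 7.9], [-460, -456, 107, -3.34, -2.1, 7.9], [-460, -456, 107, -3.34, -2.1, 7.9], [-460, -456, 107, -3.34, -2.1, 7.9], [-460, -456, 107, -3.34, -2.1, 7.9], [-460, -456, 107, -3.34, -2.1, 7.9], [-460, -456, 107, -3.34, -2.1, 7.9], [-460, -456, 107, -3.34, -2.1, 7.9], [-460, -456, 107, -3.34, -2.1, 7.9], [-460, -456, 107, -3.34, -2.1, 7.9], [-460, -456, 107, -3.34, -2.1, 7.9], [-460, -456, 107, -3.34, -2.1, 7.9], [-460, -456, 107, -3.34, -2.1, 7.9], [-460, -456, 107, -3.34, -2.1, 7.9], [-460, -456, 107, -3.34, -2.1, 7.9]]], fingers=1)

```text
time: 2.1
position: [0.4975, 0.0381, 0.1872]
tool_rot: [0.668, 0.7, 0.144, 0.205]
ft_force: [0.3, -0.1, 0.8]
grip_width: 0.0873
```

Run:
```python
from h import *
O=np.array([.5594,-.0015,.0636]); o=robot.get_obs(); print(o['time'],o['q'].round(3),o['position'].round(4))
for h in(140,83): p,q=tool(O,4.4,29.9,h); rel(p,q,o)
c=snap('side','side1'); im=c['color'][...,::-1]
cv2.imwrite('pics/crop1.png',cv2.resize(im[130:280,270:430],None,fx=3.7,fy=3.7,interpolation=cv2.INTER_CUBIC))
```

```text
2.1 [-1.480e-01  4.980e-01  2.135e+00 -5.520e-01  1.000e-03  3.580e-01] [0.4975 0.0381 0.1872]
shift [-44.3 -10.7   1.5] turn [-0.18  0.78 -0.01] | 46.0 0.8
shift [-38.1  -9.3  58.1] turn [-0.18  0.78 -0.01] | 70.0 0.8
```

View pics/crop1.png

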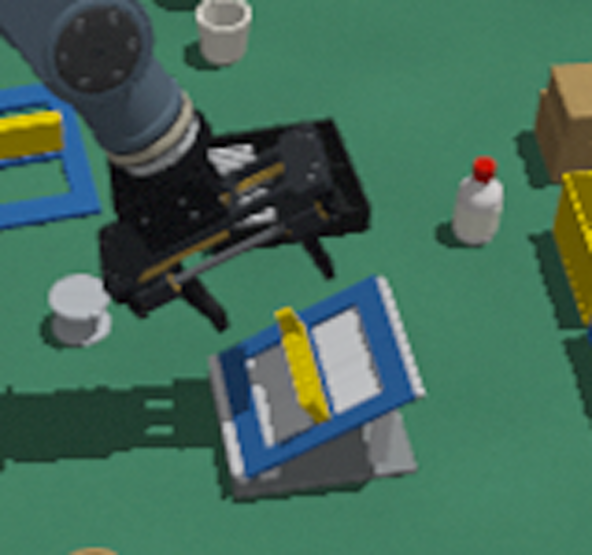

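The crop shows the open gripper above and left of the cover, at about (210,230), with the rib at (303,365). The arm stopped short with q5 at its 0 limit, which is a wrist singularity. I'll check the kinematics before going on.

Run:
```python
from h import *
print([a for a in dir(robot) if a[0]!='_'], robot.tip_reach)
o=robot.get_obs(); q=o['q']
def RR(q,s=1): return R.from_euler('z',q[0])*R.from_euler('y',q[1]+q[2])*R.from_euler('z',s*q[3])*R.from_euler('y',q[4])*R.from_euler('z',q[5])
q0=[1.02850426,.528389,1.433756,0,1.181399,-.17848]; R0=R.from_quat([.180905,.9835,-.000912,-.00034661])
T0=RR(q0).inv()*R0; print('T0',T0.as_rotvec(degrees=True).round(2))
for s in(1,-1): print(s,((RR(q,s)*T0).inv()*R.from_quat(o['tool_rot'])).as_rotvec(degrees=True).round(2))
```

```text
['Unreachable', 'camera', 'get_obs', 'hand_in', 'tip_reach'] 0.0697
T0 [-0.  0. 90.]
1 [ 0. -0. -0.]
-1 [-3.000e-02 -7.000e-02 -6.233e+01]
```

```bash
cat >> h.py <<'E'
def tool(origin,yaw,tilt,g=36,beta=18,back=0,y0=0):
    Q=Rc(yaw,tilt)*R.from_euler('x',beta,degrees=True); G=origin+Rc(yaw,tilt).apply([0,y0/1e3,g/1e3])
    return G-Q.apply([0,0,-(.051+back/1e3)]), Q*R.from_matrix(F)
O=np.array([.5594,-.0015,.0636])
E
python3 - <<'E'
from h import *
_,q=tool(O,4.4,0,beta=0); rel([.5,0,.26],q)
E
```

```text
shift [-44.9  34.4 -59.6] turn [ 3.56  0.76 -0.21] | 82.0 3.64
```

carry_out(rows=[[[-20, 15, -30, 1.0, 0.2, 0], [-35, 25, -50, 2.0, 0.4, -0.1], [-45, 34, -60, 3, 0.7, -0.2], [-45, 34, -60, 3.56, 0.76, -0.2], [-45, 34, -60, 3.56, 0.76, -0.2], [-45, 34, -60, 3.56, 0.76, -0.2], [-45, 34, -60, 3.56, 0.76, -0.2], [-45, 34, -60, 3.56, 0.76, -0.2]]])

```text
time: 2.95
position: [0.4977, 0.0006, 0.2592]
tool_rot: [0.68, 0.733, -0.001, -0.0]
ft_force: [-0.3, 0.1, -0.8]
grip_width: 0.0873
```

Run:
```python
from h import *
o=robot.get_obs(); print(o['time'],o['q'].round(4).tolist(),o['position'].round(4),o['tool_rot'].round(4).tolist())
# lean first, then tilt
for t,b in((0,60),(30,60),(30,0)): p,q=tool(O,4.4,t,back=b); print(p.round(3)); rel(p,q,o)
# fit link lengths from three poses with priors
from scipy.optimize import least_squares
D=[([1.02850426,.528389,1.433756,0,1.181399,-.17848],[.22208868,.58365843,.29136538]),([-.148,.498,2.135,-.552,.001,.358],[.4975,.0381,.1872]),(o['q'],o['position'])]
def fk(q,L):
    a1,h,L2,a3,L3,d6=L; y=lambda a:R.from_euler('y',a); z=lambda a:R.from_euler('z',a)
    w=np.array([a1,0,h])+y(q[1]).apply([0,0,L2])+y(q[1]+q[2]).apply([a3,0,L3])
    return z(q[0]).apply(w)+(z(q[0])*y(q[1]+q[2])*z(q[3])*y(q[4])).apply([0,0,d6])
f=lambda L:np.r_[np.concatenate([fk(q,L)-p for q,p in D])*1000,(L-[0,.3,.4,0,.4,.2])*2]
s=least_squares(f,[0,.3,.4,0,.4,.2]); print(s.x.round(4),s.fun[:9].round(1))
```

```text
2.95 [-0.2233, 0.4055, 1.7817, -0.0012, 0.9559, -0.2982] [0.4977 0.0006 0.2592] [0.6799, 0.7333, -0.0008, -0.0004]
[ 0.562 -0.036  0.205]
shift [-41.   61.5  54. ] turn [-0.01  2.25 -0.01] | 91.0 2.25
[ 0.491 -0.041  0.186]
shift [-41.1  -9.3  73.1] turn [-3.73  2.2  -0.6 ] | 84.0 4.37
[ 0.518 -0.02   0.137]
shift [-22.5  19.3 122.4] turn [-3.73  2.2  -0.6 ] | 126.0 4.37
[5.000e-04 2.421e-01 5.990e-01 1.086e-01 3.826e-01 2.224e-01] [  94.9  -57.5   -0.7  -16.7 -109.9   -0.3  -24.  -108.4    1.1]
```

carry_out(rows=[[[-20, 20, 15, 0, 1.1, 0], [-41, 20, 20, 0, 2.25, 0], [-41, 20, 20, 0, 2.25, 0], [-41, 15, 30, -1, 2.25, -0.15], [-41, 5, 45, -2, 2.25, -0.3], [-41, 0, 60, -3, 2.2, -0.45], [-41, -9, 73, -3.73, 2.2, -0.6], [-41, -9, 73, -3.73, 2.2, -0.6], [-41, -9, 73, -3.73, 2.2, -0.6], [-41, -9, 73, -3.73, 2.2, -0.6], [-41, -9, 73, -3.73, 2.2, -0.6], [-41, -9, 73, -3.73, 2.2, -0.6]]])

```text
time: 4.15
position: [0.4937, -0.0409, 0.1877]
tool_rot: [0.618, 0.728, 0.291, 0.064]
ft_force: [0.3, -0.2, 0.1]
grip_width: 0.0869
```

Run:
```python
from h import *
o=robot.get_obs(); print(o['time'],o['q'].round(4).tolist(),o['position'].round(4),o['tool_rot'].round(4).tolist())
for t,b in((29.9,60),(29.9,0)): p,q=tool(O,4.4,t,back=b); print(p.round(3)); rel(p,q,o)
c=snap('side','side2'); im=c['color'][...,::-1]
cv2.imwrite('pics/crop2.png',cv2.resize(im[130:280,270:430],None,fx=3.7,fy=3.7,interpolation=cv2.INTER_CUBIC))
```

```text
4.15 [-0.5826, 0.5365, 2.099, 1.1579, 0.6256, -1.756] [ 0.4937 -0.0409  0.1877] [0.6177, 0.728, 0.2907, 0.0635]
[ 0.492 -0.041  0.186]
shift [-0.1 -2.5  0.1] turn [ 0.02 -0.    0.02] | 2.0 0.03
[ 0.519 -0.02   0.137]
shift [-0.1 -2.7 60.1] turn [ 0.02 -0.    0.02] | 60.0 0.03
```

View pics/crop2.png

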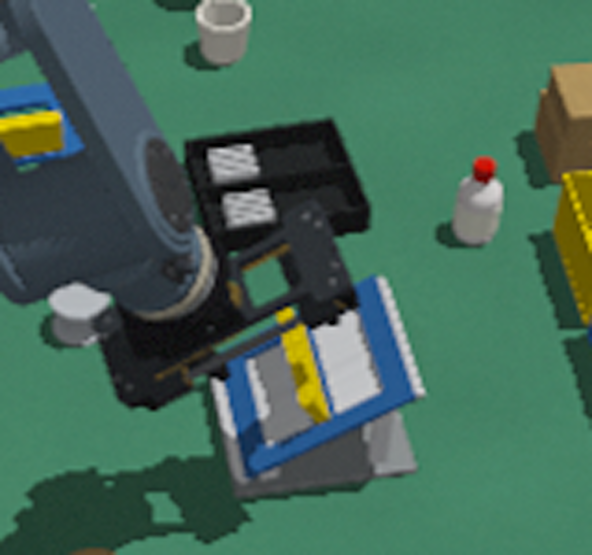

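The gripper is now lined up over the rib: fingers either side of it, at about (215,375) and (340,310), and rib at (303,365). I'll go in and close.

carry_out(rows=[[[0, -3, 20, 0, 0, 0], [0, -3, 40, 0, 0, 0], [0, -3, 60, 0, 0, 0], [0, -3, 60, 0, 0, 0], [0, -3, 60, 0, 0, 0]]])

```text
time: 4.7
position: [0.5181, -0.0205, 0.1365]
tool_rot: [0.618, 0.728, 0.291, 0.063]
ft_force: [0.3, -0.0, -0.3]
grip_width: 0.087
```

carry_out(rows=[[[0, 0, 0, 0, 0, 0], [0, 0, 0, 0, 0, 0], [0, 0, 0, 0, 0, 0], [0, 0, 0, 0, 0, 0], [0, 0, 0, 0, 0, 0], [0, 0, 0, 0, 0, 0], [0, 0, 0, 0, 0, 0], [0, 0, 0, 0, 0, 0], [0, 0, 0, 0, 0, 0], [0, 0, 0, 0, 0, 0]]], fingers=0, grip_force=40)

```text
time: 5.7
position: [0.5181, -0.0208, 0.1364]
tool_rot: [0.618, 0.728, 0.291, 0.063]
ft_force: [1.1, 0.2, 0.3]
grip_width: 0.0152
```

Run:
```python
from h import *
o=robot.get_obs(); print(o['time'],o['q'].round(4).tolist(),o['position'].round(4),o['grip_width'],o['ft_force'].round(1))
p,q=tool(O,4.4,29.9); rel(p,q,o)
```

```text
5.7 [-0.5081, 0.6679, 2.0794, 1.3689, 0.5612, -1.928] [ 0.5181 -0.0208  0.1364] 0.015237979377501163 [1.1 0.2 0.3]
shift [ 0.3  0.7 -0. ] turn [ 0.02 -0.    0.01] | 1.0 0.03
```

carry_out(rows=[[[0, 0, 0, 0, 0, 0], [0, 0, 0, 0, 0, 0], [0, 0, 0, 0, 0, 0], [0, 0, 0, 0, 0, 0]]])

```text
time: 6.1
position: [0.5183, -0.0208, 0.1365]
tool_rot: [0.618, 0.728, 0.291, 0.063]
ft_force: [0.6, 0.1, 0.4]
grip_width: 0.0115
```

carry_out(rows=[[[1, 0, -4, 0, 0, 0], [3, 0, -9, 0, 0, 0], [6, 0, -19, 0, 0, 0], [10, 0, -30, 0, 0, 0], [13, 0, -40, 0, 0, 0], [13, 0, -40, 0, 0, 0], [13, 0, -40, 0, 0, 0]]])

```text
time: 6.8
position: [0.4967, -0.0225, 0.1732]
tool_rot: [0.618, 0.728, 0.291, 0.064]
ft_force: [-0.1, -0.7, -2.5]
grip_width: 0.0116
```

Run:
```python
from h import *
o=robot.get_obs(); print(o['time'],o['q'].round(4).tolist(),o['position'].round(4),o['grip_width'],o['ft_force'].round(1))
c=snap('side','side3'); im=c['color'][...,::-1]
cv2.imwrite('pics/crop3.png',cv2.resize(im[130:280,270:430],None,fx=3.7,fy=3.7,interpolation=cv2.INTER_CUBIC))
```

```text
6.8 [-0.5384, 0.5707, 2.1138, 1.2531, 0.5887, -1.823] [ 0.4967 -0.0225  0.1732] 0.011627641303160515 [-0.1 -0.7 -2.5]
```

View pics/crop3.png

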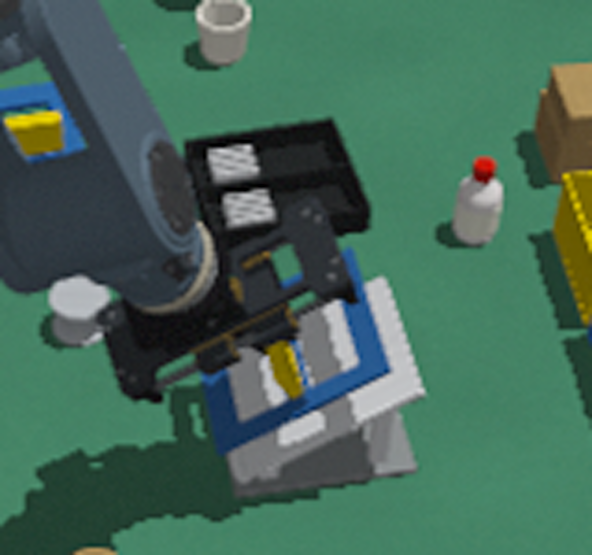

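The cover is in the grip: opening is 11.6 mm and the load is 2.5 N. The crop shows the blue frame clear of the rest, with the rib at (285,370) between the fingers. Next I'll carry it to the carrier.

```bash
cat >> h.py <<'E'
G0=36.4  # grasp height on rib
def low(x,z,tilt,y=0,yaw=YC): # TCP pose putting the cover's low edge at carrier x,y,z (mm)
    return tool(car([x,y,z])+Rc(yaw,tilt).apply([.075,0,0]),yaw,tilt,g=G0)
def where(o):
    Rt=R.from_quat(o['tool_rot'])*R.from_matrix(F).inv()*R.from_euler('x',-18,degrees=True)
    e=(R.from_euler('z',-YC,degrees=True)*Rt)
    org=o['position']+ R.from_quat(o['tool_rot']).apply([0,0,.051])-Rt.apply([0,0,G0/1e3])
    l=incar(org-Rt.apply([.075,0,0])); h=incar(org+Rt.apply([.075,0,0])); rv=e.as_euler('ZYX',degrees=True)
    print('t',round(o['time'],2),'low',l.round(1),'high',h.round(1),'yaw,tilt,roll',(rv*[1,-1,1]).round(2),'F',o['ft_force'].round(1),'M',o['moment'].round(2),'w',round(o['grip_width'],4))
E
python3 - <<'E'
from h import *
o=robot.get_obs(); where(o)
p,q=tool(O,4.4,29.9,g=G0); 
for a in((-56,95,22),(-56,45,22),(-60,31,22)): p,q=low(*a); print(p.round(3)); rel(p,q,o)
E
```

```text
t 6.85 low [-45.3 298.1  61.8] high [ 84.4 297.6 137.1] yaw,tilt,roll [-2.20e-01  3.01e+01 -1.00e-02] F [ 0.4 -0.1 -3. ] M [-0.47  0.55  0.04] w 0.0116
[ 0.526 -0.319  0.202]
shift [-276.7   19.7 -113. ] turn [0.97 0.01 0.29] | 300.0 1.01
[ 0.526 -0.319  0.152]
shift [-290.    -5.4  -71.8] turn [0.97 0.01 0.29] | 299.0 1.01
[ 0.522 -0.32   0.138]
shift [-293.2  -15.9  -62.2] turn [0.97 0.01 0.29] | 300.0 1.01
```

carry_out(rows=[[[0, 8, -15, 0, 0, 0], [-10, 15, -30, 0, 0, 0], [-35, 18, -40, 0.1, 0, 0.03], [-70, 19, -50, 0.2, 0, 0.06], [-105, 19, -60, 0.35, 0, 0.1], [-140, 19, -70, 0.5, 0, 0.15], [-175, 19, -80, 0.65, 0, 0.2], [-210, 19, -92, 0.8, 0, 0.24], [-240, 19, -102, 0.9, 0, 0.27], [-262, 19, -109, 0.97, 0, 0.29], [-273, 19, -112, 0.97, 0, 0.29], [-277, 20, -113, 0.97, 0, 0.29], [-277, 20, -113, 0.97, 0, 0.29], [-277, 20, -113, 0.97, 0, 0.29]]])

```text
time: 8.25
position: [0.5261, -0.3176, 0.2014]
tool_rot: [0.635, 0.733, 0.243, 0.014]
ft_force: [-1.9, -1.0, -2.6]
grip_width: 0.0117
```

Run:
```python
from h import *
o=robot.get_obs(); print(o['q'].round(3)); where(o)
for a in((-56,45,22),(-60,31,22)): p,q=low(*a); rel(p,q,o)
c=snap('top','top4'); s=snap('side','side4')
a=cv2.resize(c['color'][110:230,390:510,::-1],None,fx=3.3,fy=3.3,interpolation=cv2.INTER_CUBIC)
b=cv2.resize(s['color'][250:390,300:440,::-1],(396,396),interpolation=cv2.INTER_CUBIC)
cv2.imwrite('pics/crop4.png',np.hstack([a,b]))
for n,c in(('top',c),('side',s)):
    w=world(c); hsv=cv2.cvtColor(c['color'],cv2.COLOR_RGB2HSV).astype(int); H,S,V=np.moveaxis(hsv,-1,0); k=incar(w.reshape(-1,3)).reshape(w.shape)
    m=(S>130)&(V>60)&(H>100)&(H<125)&(abs(k[...,0])<100)&(abs(k[...,1])<85)&(k[...,2]>60)
    p=k[m]; m0=p.mean(0); _,_,vt=np.linalg.svd(p-m0,full_matrices=False); nn=vt[2]*np.sign(vt[2][2]); p=p[abs((p-m0)@nn)<4]
    print(n,len(p),'n',nn.round(3),'tilt',np.degrees(np.arctan2(-nn[0],nn[2])).round(1),'d',(m0@nn).round(1)); Q=Rc(0,22); l=Q.inv().apply(p); print(np.percentile(l,[1,99],0).round(1))
```

```text
[-0.911  0.647  1.599  0.57   1.047 -1.383]
t 8.25 low [-55.8   1.7  94.6] high [ 83.3   1.7 150.7] yaw,tilt,roll [ 0.   21.95  0.08] F [-1.9 -1.  -2.6] M [-0.39  0.39 -0.02] w 0.0117
shift [-15.7 -18.8  43.1] turn [-0.01 -0.01 -0.  ] | 50.0 0.01
shift [-19.3 -27.7  54. ] turn [-0.01 -0.01 -0.  ] | 64.0 0.01
top 338 n [-0.416  0.056  0.908] tilt 24.6 d 114.4
[[-14.2  13.6 109.9]
 [130.9  68.2 117.7]]
side 643 n [-0.39  -0.038  0.92 ] tilt 23.0 d 115.7
[[-13.7 -62.6 110.9]
 [131.9  49.3 118. ]]
```

View pics/crop4.png

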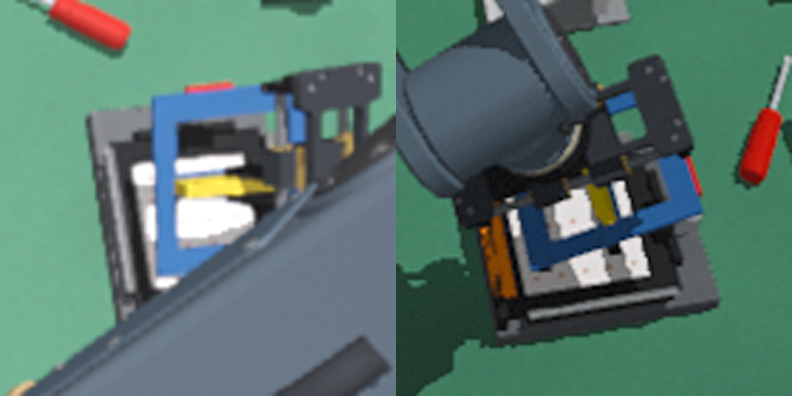

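Both views agree with the computed pose of the held cover to within 1–2 mm. In the left half it lies between the cheeks (edges at columns 155–300); in the right half its low edge (530,265) is behind the lip (500,270). Now I'll lower it.

carry_out(rows=[[[-4, -4, 10, 0, 0, 0], [-9, -10, 24, 0, 0, 0], [-14, -17, 38, 0, 0, 0], [-17, -22, 46, 0, 0, 0], [-19, -26, 51, 0, 0, 0], [-19, -26.5, 52, 0, 0, 0], [-19, -26.5, 52, 0, 0, 0]]])

```text
time: 9.05
position: [0.5228, -0.3219, 0.1403]
tool_rot: [0.636, 0.733, 0.242, 0.015]
ft_force: [0.3, -0.8, -2.3]
grip_width: 0.0115
```

Run:
```python
from h import *
o=robot.get_obs(); where(o)
for a in((-61,30,22),(-70,30.5,22),(-74,30.5,21),(-76,30.5,20)): p,q=low(*a); rel(p,q,o)
```

```text
t 9.05 low [-59.3  -2.5  33.4] high [79.8 -2.6 89.7] yaw,tilt,roll [-0.05 22.01 -0.05] F [ 0.3 -0.8 -2.3] M [-0.49  0.4   0.02] w 0.0115
shift [ 1.5 -2.9  3.2] turn [ 0.    0.01 -0.01] | 5.0 0.01
shift [  2.7 -11.   -0.5] turn [ 0.    0.01 -0.01] | 11.0 0.01
shift [  2.7 -13.3  -0.6] turn [0.12 0.01 0.03] | 14.0 0.13
shift [  2.6 -13.7  -0.1] turn [0.24 0.01 0.07] | 14.0 0.25
```

carry_out(rows=[[[2, -1, 1, 0, 0, 0], [2.5, -2, 1.5, 0, 0, 0], [2.5, -2.5, 2, 0, 0, 0], [2.5, -2.5, 2, 0, 0, 0], [2.5, -2.5, 2, 0, 0, 0]]])

```text
time: 9.55
position: [0.5208, -0.319, 0.1387]
tool_rot: [0.635, 0.733, 0.242, 0.016]
ft_force: [0.4, 0.5, -2.8]
grip_width: 0.0118
```

Run:
```python
from h import *
o=robot.get_obs(); where(o)
for a in((-61,30,22),(-70,30.5,22),(-74,30.5,21),(-76,30.5,20)): p,q=low(*a); rel(p,q,o)
```

```text
t 9.55 low [-61.    0.4  31.9] high [78.   0.4 88.1] yaw,tilt,roll [-1.000e-02  2.203e+01 -1.000e-01] F [ 0.4  0.5 -2.8] M [-0.38  0.43 -0.01] w 0.0118
shift [-1.1 -0.6  1.5] turn [0.   0.01 0.  ] | 2.0 0.01
shift [ 0.1 -8.8 -2.1] turn [0.   0.01 0.  ] | 9.0 0.01
shift [  0.1 -11.   -2.3] turn [0.12 0.01 0.04] | 11.0 0.13
shift [ -0.1 -11.4  -1.7] turn [0.24 0.01 0.08] | 12.0 0.25
```

carry_out(rows=[[[-0.2, -0.3, 0.8, 0, 0, 0], [-0.4, -0.6, 1.5, 0, 0, 0], [-0.6, -0.8, 1.9, 0, 0, 0], [-0.6, -0.8, 1.9, 0, 0, 0]]])

```text
time: 9.95
position: [0.5207, -0.3189, 0.1362]
tool_rot: [0.635, 0.733, 0.242, 0.015]
ft_force: [-0.3, 0.2, -3.6]
grip_width: 0.0114
```

Run:
```python
from h import *
o=robot.get_obs(); where(o)
for a in((-61,30,22),(-70,30,22),(-74,30,21),(-76,30,20)): p,q=low(*a); rel(p,q,o)
```

```text
t 9.95 low [-61.1   0.6  29.4] high [77.9  0.6 85.6] yaw,tilt,roll [-2.000e-02  2.201e+01 -6.000e-02] F [-0.3  0.2 -3.6] M [-0.42  0.39 -0.02] w 0.0114
shift [-0.5  0.4 -0.7] turn [ 0.    0.01 -0.  ] | 1.0 0.01
shift [ 0.5 -8.  -3.9] turn [ 0.    0.01 -0.  ] | 9.0 0.01
shift [  0.6 -10.2  -4.1] turn [0.12 0.01 0.04] | 11.0 0.13
shift [  0.4 -10.6  -3.5] turn [0.24 0.01 0.08] | 11.0 0.25
```

carry_out(rows=[[[-0.1, -0.2, 0.4, 0, 0, 0], [-0.2, -0.3, 0.7, 0, 0, 0], [-0.3, -0.4, 0.9, 0, 0, 0], [-0.3, -0.4, 0.9, 0, 0, 0]]])

```text
time: 10.35
position: [0.5209, -0.319, 0.1357]
tool_rot: [0.635, 0.733, 0.242, 0.016]
ft_force: [-0.4, -1.3, -0.0]
grip_width: 0.0118
```

Run:
```python
from h import *
o=robot.get_obs(); where(o)
```

```text
t 10.35 low [-60.9   0.5  28.8] high [78.1  0.4 85.1] yaw,tilt,roll [-0.03 22.05 -0.08] F [-0.4 -1.3 -0. ] M [-0.21  0.43  0.01] w 0.0118
```

Run:
```python
from h import *
o=robot.get_obs()
for a in((-70,29.2,22),(-73,29.2,22),(-76,29.2,21)): p,q=low(*a); rel(p,q,o)
```

```text
shift [ 0.6 -8.2 -3.7] turn [ 0.01  0.01 -0.  ] | 9.0 0.01
shift [  0.9 -11.   -4.8] turn [ 0.01  0.01 -0.  ] | 12.0 0.01
shift [  0.9 -12.3  -4.6] turn [0.13 0.01 0.04] | 13.0 0.13
```

carry_out(rows=[[[0.1, -0.8, -0.9, 0, 0, 0], [0.2, -2.5, -1.5, 0, 0, 0], [0.4, -4.5, -2.3, 0, 0, 0], [0.6, -6.5, -3.0, 0, 0, 0], [0.6, -8.2, -3.7, 0, 0, 0], [0.8, -9.6, -4.3, 0, 0, 0], [0.9, -11, -4.8, 0, 0, 0], [0.9, -11, -4.8, 0, 0, 0]]])

```text
time: 11.15
position: [0.5086, -0.3206, 0.1357]
tool_rot: [0.636, 0.733, 0.242, 0.015]
ft_force: [1.0, -0.1, -0.3]
grip_width: 0.0117
```

Run:
```python
from h import *
o=robot.get_obs(); where(o)
for a in((-75,29.2,21.5),(-77,29.2,21)): p,q=low(*a); rel(p,q,o)
```

```text
t 11.15 low [-73.3  -0.1  28.9] high [65.7 -0.2 85.1] yaw,tilt,roll [-2.000e-02  2.201e+01 -8.000e-02] F [ 1.  -0.1 -0.3] M [-0.25  0.34 -0.01] w 0.0117
shift [ 0.1 -0.7 -0.2] turn [0.06 0.01 0.02] | 1.0 0.06
shift [ 0.1 -1.8 -0.3] turn [0.12 0.01 0.04] | 2.0 0.13
```

carry_out(rows=[[[0, -0.5, -0.2, 0, 0, 0], [0, -1, -0.4, 0, 0, 0], [0, -1.4, -0.5, 0, 0, 0], [0, -1.8, -0.7, 0, 0, 0], [0, -1.8, -0.7, 0, 0, 0]]])

```text
time: 11.65
position: [0.5071, -0.3209, 0.1359]
tool_rot: [0.635, 0.733, 0.243, 0.016]
ft_force: [2.1, 0.6, 0.0]
grip_width: 0.0113
```

Run:
```python
from h import *
o=robot.get_obs(); where(o)
```

```text
t 11.65 low [-74.7  -0.2  29. ] high [64.3 -0.3 85.3] yaw,tilt,roll [-0.03 22.05 -0.07] F [2.1 0.6 0. ] M [-0.07 -0.11 -0.15] w 0.0113
```

Run:
```python
from h import *
o=robot.get_obs()
for t in(20,17,14,11,8,6): p,q=low(-74.5,29.2,t); print(t,end=' ');rel(p,q,o)
```

```text
20 shift [-0.7  3.3  2.6] turn [0.25 0.01 0.08] | 4.0 0.26
17 shift [-1.9  7.5  6.6] turn [0.6  0.01 0.19] | 10.0 0.63
14 shift [-3.3 11.4 10.8] turn [0.96 0.01 0.31] | 16.0 1.01
11 shift [-4.7 15.2 15.1] turn [1.32 0.01 0.42] | 22.0 1.38
8 shift [-6.2 18.7 19.7] turn [1.67 0.01 0.54] | 28.0 1.76
6 shift [-7.2 20.8 22.8] turn [1.91 0.01 0.62] | 32.0 2.01
```

carry_out(rows=[[[-0.3, 1.6, 1.2, 0.12, 0, 0.04], [-0.7, 3.3, 2.6, 0.25, 0.01, 0.08], [-1.3, 5.4, 4.6, 0.42, 0.01, 0.13], [-1.9, 7.5, 6.6, 0.6, 0.01, 0.19], [-2.6, 9.5, 8.7, 0.78, 0.01, 0.25], [-3.3, 11.4, 10.8, 0.96, 0.01, 0.31], [-4.0, 13.3, 13.0, 1.14, 0.01, 0.36], [-4.7, 15.2, 15.1, 1.32, 0.01, 0.42], [-4.7, 15.2, 15.1, 1.32, 0.01, 0.42]]])

```text
time: 12.55
position: [0.5271, -0.3191, 0.1263]
tool_rot: [0.655, 0.734, 0.174, -0.051]
ft_force: [0.3, -1.0, -1.0]
grip_width: 0.0119
```

Run:
```python
from h import *
o=robot.get_obs();where(o)
for t in(8,6,4,2,1,0): p,q=low(-74.5,29.0,t); print(t,end=' ');rel(p,q,o)
```

```text
t 12.55 low [-74.7  -0.3  28.7] high [72.6  0.1 57. ] yaw,tilt,roll [ 0.15 10.86 -0.08] F [ 0.3 -1.  -1. ] M [-0.31  0.2  -0.03] w 0.0119
8 shift [-1.1  4.4  3.5] turn [0.33 0.01 0.13] | 6.0 0.36
6 shift [-2.   7.1  6.2] turn [0.57 0.01 0.21] | 10.0 0.61
4 shift [-2.9  9.8  8.9] turn [0.81 0.01 0.28] | 14.0 0.86
2 shift [-3.8 12.4 11.8] turn [1.05 0.01 0.36] | 18.0 1.11
1 shift [-4.3 13.7 13.2] turn [1.17 0.01 0.4 ] | 19.0 1.23
0 shift [-4.8 14.9 14.7] turn [1.29 0.01 0.44] | 21.0 1.36
```

carry_out(rows=[[[-0.5, 2.2, 1.7, 0.16, 0, 0.07], [-1.1, 4.4, 3.5, 0.33, 0.01, 0.13], [-1.6, 5.8, 4.9, 0.45, 0.01, 0.17], [-2.0, 7.1, 6.2, 0.57, 0.01, 0.21], [-2.5, 8.5, 7.6, 0.69, 0.01, 0.25], [-2.9, 9.8, 8.9, 0.81, 0.01, 0.28], [-3.1, 10.5, 9.6, 0.87, 0.01, 0.3], [-3.1, 10.5, 9.6, 0.87, 0.01, 0.3]]])

```text
time: 13.35
position: [0.5392, -0.3179, 0.1186]
tool_rot: [0.666, 0.729, 0.129, -0.095]
ft_force: [-0.1, 0.0, -2.5]
grip_width: 0.0118
```

Run:
```python
from h import *
o=robot.get_obs();where(o)
for t in(3,2,1,0,-1): p,q=low(-74.5,28.8,t); print(t,end=' ');rel(p,q,o)
c=snap('side','side5'); t=snap('top','top5')
a=cv2.resize(t['color'][110:230,390:510,::-1],None,fx=3.3,fy=3.3,interpolation=cv2.INTER_CUBIC)
b=cv2.resize(c['color'][250:390,300:440,::-1],(396,396),interpolation=cv2.INTER_CUBIC)
cv2.imwrite('pics/crop5.png',np.hstack([a,b]))
```

```text
t 13.35 low [-74.4   0.4  29.2] high [75.3  0.2 38.5] yaw,tilt,roll [-0.05  3.56  0.09] F [-0.1  0.  -2.5] M [-0.38  0.06  0.03] w 0.0118
3 shift [-0.5  0.7  1. ] turn [ 0.07 -0.01  0.02] | 1.0 0.07
2 shift [-0.9  2.2  2.3] turn [ 0.19 -0.01  0.05] | 3.0 0.2
1 shift [-1.4  3.6  3.6] turn [ 0.31 -0.01  0.09] | 5.0 0.32
0 shift [-1.8  5.   4.9] turn [ 0.43 -0.01  0.13] | 7.0 0.45
-1 shift [-2.2  6.4  6.2] turn [ 0.54 -0.01  0.17] | 9.0 0.57
```

View pics/crop5.png

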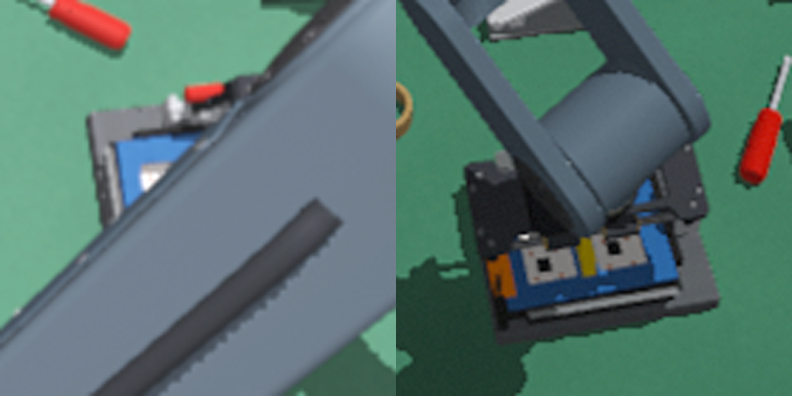

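The frame now lies almost flat inside the carrier. Its low edge is under the orange lip, at (500,275) in the right half, and the clamp is still open. I'll lower the last few degrees gently.

carry_out(rows=[[[-0.5, 1.0, 1.0, 0.07, 0, 0.02], [-0.7, 1.6, 1.6, 0.13, 0, 0.03], [-0.9, 2.2, 2.3, 0.19, 0, 0.05], [-1.1, 2.9, 2.9, 0.25, 0, 0.07], [-1.4, 3.6, 3.6, 0.31, 0, 0.09], [-1.4, 3.6, 3.6, 0.31, 0, 0.09], [-1.4, 3.6, 3.6, 0.31, 0, 0.09]]])

```text
time: 14.15
position: [0.543, -0.318, 0.1152]
tool_rot: [0.668, 0.727, 0.113, -0.11]
ft_force: [-0.2, -0.1, -1.9]
grip_width: 0.0115
```

Run:
```python
from h import *
o=robot.get_obs();where(o)
for a in((1,28.8),(.5,28.6),(0,28.6),(-.5,28.6),(-1,28.6)): p,q=low(-74.5,a[1],a[0]); print(a,end=' ');rel(p,q,o)
```

```text
t 14.15 low [-74.6  -0.1  29. ] high [75.3 -0.  31.6] yaw,tilt,roll [0.   1.   0.08] F [-0.2 -0.1 -1.9] M [-0.37  0.02  0.01] w 0.0115
(1, 28.8) shift [0.1 0.1 0.2] turn [ 0.   -0.01  0.  ] | 0.0 0.01
(0.5, 28.6) shift [-0.2  0.9  1. ] turn [ 0.06 -0.01  0.02] | 1.0 0.06
(0, 28.6) shift [-0.4  1.6  1.7] turn [ 0.12 -0.01  0.04] | 2.0 0.13
(-0.5, 28.6) shift [-0.6  2.3  2.3] turn [ 0.18 -0.01  0.06] | 3.0 0.19
(-1, 28.6) shift [-0.8  3.   3. ] turn [ 0.24 -0.01  0.08] | 4.0 0.25
```

carry_out(rows=[[[-0.1, 0.5, 0.5, 0.03, 0, 0.01], [-0.2, 0.9, 1.0, 0.06, 0, 0.02], [-0.3, 1.3, 1.4, 0.09, 0, 0.03], [-0.4, 1.6, 1.7, 0.12, 0, 0.04], [-0.4, 1.6, 1.7, 0.12, 0, 0.04]]])

```text
time: 14.65
position: [0.5443, -0.3179, 0.1141]
tool_rot: [0.669, 0.726, 0.106, -0.116]
ft_force: [-3.1, -1.0, 3.7]
grip_width: 0.0115
```

Run:
```python
from h import *
o=robot.get_obs();where(o)
for a in((0,28.6),(0,28),(-.5,28.3),(-1,28.)): p,q=low(-74.5,a[1],a[0]); print(a,end=' ');rel(p,q,o)
```

```text
t 14.65 low [-74.9  -0.1  29.3] high [75.1 -0.  29.2] yaw,tilt,roll [ 0.02 -0.04  0.08] F [-3.1 -1.   3.7] M [-0.15  0.38  0.15] w 0.0115
(0, 28.6) shift [-0.   0.3  0.7] turn [-0.01 -0.01  0.  ] | 1.0 0.01
(0, 28) shift [-0.2  0.3  1.2] turn [-0.01 -0.01  0.  ] | 1.0 0.01
(-0.5, 28.3) shift [-0.3  1.1  1.6] turn [ 0.05 -0.01  0.02] | 2.0 0.06
(-1, 28.0) shift [-0.6  1.8  2.5] turn [ 0.11 -0.01  0.04] | 3.0 0.12
```

carry_out(rows=[[[0, -0.4, 0, 0, 0, 0], [-0.1, -0.8, 0.2, 0, 0, 0], [-0.1, -0.8, 0.4, 0, 0, 0], [-0.1, -0.8, 0.4, 0, 0, 0]]])

```text
time: 15.05
position: [0.5441, -0.3179, 0.1141]
tool_rot: [0.67, 0.726, 0.107, -0.115]
ft_force: [-2.2, 0.6, 6.5]
grip_width: 0.0116
```

Run:
```python
from h import *
o=robot.get_obs();where(o)
c=snap('side','side6'); w=world(c); hsv=cv2.cvtColor(c['color'],cv2.COLOR_RGB2HSV).astype(int); H,S,V=np.moveaxis(hsv,-1,0); k=incar(w.reshape(-1,3)).reshape(w.shape)
m=(S>130)&(V>40)&(H>100)&(H<125)&(abs(k[...,0])<90)&(abs(k[...,1])<75)&(k[...,2]>20)&(k[...,2]<60)
p=k[m]; A=np.c_[p[:,:2],np.ones(len(p))]; g=np.ones(len(p),bool)
for _ in range(4): s=np.linalg.lstsq(A[g],p[g,2],rcond=None)[0]; g=abs(A@s-p[:,2])<3
print(len(p),g.sum(),s.round(4)); 
for a in((-70,-60),(0,-60),(70,-60),(70,60)): print(a,(s@[*a,1]).round(1))
print(np.percentile(p[g],[1,99],0).round(1))
```

```text
t 15.05 low [-74.8  -0.   29.2] high [75.2 -0.1 29.3] yaw,tilt,roll [-0.02  0.07  0.07] F [-2.2  0.6  6.5] M [ 0.12  0.21 -0.01] w 0.0116
599 493 [ 2.30000e-03 -1.04000e-02  3.44045e+01]
(-70, -60) 34.9
(0, -60) 35.0
(70, -60) 35.2
(70, 60) 33.9
[[-70.6 -64.5  32.1]
 [ 75.3  -1.9  37.9]]
```

The fitted plane of the frame's top face is level at 35 mm, which is seat plus thickness, so the frame is home. Releasing.

carry_out(rows=[[[0, 0, 0, 0, 0, 0], [0, 0, 0, 0, 0, 0], [0, 0, 0, 0, 0, 0], [0, 0, 0, 0, 0, 0], [0, 0, 0, 0, 0, 0], [0, 0, 0, 0, 0, 0], [0, 0, 0, 0, 0, 0]]], fingers=0.5)

```text
time: 15.8
position: [0.5436, -0.3177, 0.1129]
tool_rot: [0.669, 0.726, 0.106, -0.116]
ft_force: [-0.7, 0.4, -0.5]
grip_width: 0.043
```

carry_out(rows=[[[0, 0, -8, 0, 0, 0], [0, 0, -25, 0, 0, 0], [0, 0, -50, 0, 0, 0], [0, 0, -80, 0, 0, 0], [0, 0, -120, 0, 0, 0], [0, 0, -150, 0, 0, 0], [0, 0, -150, 0, 0, 0], [0, 0, -150, 0, 0, 0]]])

```text
time: 16.6
position: [0.5474, -0.3645, 0.2566]
tool_rot: [0.67, 0.726, 0.106, -0.115]
ft_force: [0.4, 0.6, -0.0]
grip_width: 0.0435
```

Run:
```python
from h import *
o=robot.get_obs();print(o['time'],o['q'].round(3),o['position'],o['ft_force'].round(1),o['grip_width'])
c=snap('side','side7'); t=snap('top','top7')
for n,c in(('side',c),('top',t)):
    w=world(c); hsv=cv2.cvtColor(c['color'],cv2.COLOR_RGB2HSV).astype(int); H,S,V=np.moveaxis(hsv,-1,0); k=incar(w.reshape(-1,3)).reshape(w.shape)
    m=(S>130)&(V>40)&(H>100)&(H<125)&(abs(k[...,0])<90)&(abs(k[...,1])<75)&(k[...,2]>20)&(k[...,2]<60)
    p=k[m]
    if len(p)>50:
        A=np.c_[p[:,:2],np.ones(len(p))]; g=np.ones(len(p),bool)
        for _ in range(4): s=np.linalg.lstsq(A[g],p[g,2],rcond=None)[0]; g=abs(A@s-p[:,2])<3
        print(n,len(p),g.sum(),s.round(4),[(s@[*a,1]).round(1) for a in((-70,-60),(70,-60),(70,60),(-70,60))],np.percentile(p[g],[1,99],0).round(1).tolist())
    m=(S>130)&(V>60)&((H<6)|(H>174))&(abs(k[...,0]-95)<40)&(abs(k[...,1])<35)&(k[...,2]>40); p=k[m]; print('red',len(p),p.mean(0).round(1),np.percentile(p,[3,97],0).round(1).tolist())
a=cv2.resize(t['color'][110:230,390:510,::-1],None,fx=3.3,fy=3.3,interpolation=cv2.INTER_CUBIC)
c=np.load('side7.npz'); b=cv2.resize(c['color'][250:390,300:440,::-1],(396,396),interpolation=cv2.INTER_CUBIC)
cv2.imwrite('pics/crop7.png',np.hstack([a,b]))
```

```text
16.6 [-0.827  0.686  1.256  0.193  1.452 -0.955] [ 0.54739549 -0.36447734  0.25661639] [ 0.4  0.6 -0. ] 0.0435135340621908
side 739 622 [-1.90000e-03  8.00000e-04  3.52511e+01] [np.float64(35.3), np.float64(35.1), np.float64(35.2), np.float64(35.4)] [[-71.0, -64.9, 32.4], [75.1, 14.0, 38.0]]<stdin>:12: RuntimeWarning: Mean of empty slice.
  ret = um.true_divide(
Traceback (most recent call last):
IndexError: index -1 is out of bounds for axis 0 with size 0
```

The frame stays flat after release, with its top plane at 35.1–35.4 mm at all four corners. Next is the clamp: I'll close the fingers and move to a point behind and above it.

```bash
cat >> h.py <<'E'
def tipat(x,z,y=0): return car([x,y,z+69.7]), R.from_euler('z',YC,degrees=True)*R.from_matrix(np.diag([1.,-1,-1]))
def red(n,tag):
    c=snap(n,tag); w=world(c); H,S,V=np.moveaxis(cv2.cvtColor(c['color'],cv2.COLOR_RGB2HSV).astype(int),-1,0); k=incar(w.reshape(-1,3)).reshape(w.shape)
    m=(S>130)&(V>60)&((H<6)|(H>174))&(abs(k[...,0]-85)<60)&(abs(k[...,1])<35)&(k[...,2]>40); p=k[m]
    print(n,'red',len(p), *( [p.mean(0).round(1),np.percentile(p,[3,97],0).round(1).tolist()] if len(p)>5 else []))
E
python3 - <<'E'
from h import *
w=world(dict(np.load('top0.npz'))).reshape(-1,3); k=incar(w); k=k[(k[:,0]>125)&(k[:,0]<330)&(abs(k[:,1])<150)&(k[:,2]>20)]; print('behind',k.min(0).round(),k.max(0).round())
for x in(150,200,250): j=k[(k[:,0]>x-25)&(k[:,0]<x+25)]; print(x,len(j),(j.min(0).round(),j.max(0).round()) if len(j) else '')
p,q=tipat(125,150); print(p); rel(p,q)
E
```

```text
behind [ 174. -150.   20.] [330. 101. 124.]
150 3 (array([174.,  36.,  20.]), array([175.,  48.,  20.]))
200 152 (array([ 176., -150.,   20.]), array([225., 101.,  29.]))
250 1426 (array([ 225., -150.,   20.]), array([275., 101., 124.]))
[ 0.66738856 -0.29186641  0.2197    ]
shift [ 47.5 126.1  51.9] turn [-1.8  -1.77 11.14] | 144.0 11.43
```

carry_out(rows=[[[5, 13, 0, -0.16, -0.16, 1], [10, 26, 2, -0.32, -0.32, 2], [15, 40, 5, -0.5, -0.5, 3], [20, 54, 8, -0.65, -0.64, 4], [25, 68, 12, -0.8, -0.8, 5], [30, 82, 18, -1, -1, 6], [35, 96, 25, -1.15, -1.13, 7], [40, 106, 32, -1.3, -1.28, 8], [43, 115, 40, -1.5, -1.45, 9.2], [46, 122, 47, -1.65, -1.6, 10.2], [47.5, 126, 52, -1.8, -1.77, 11.14], [47.5, 126, 52, -1.8, -1.77, 11.14], [47.5, 126, 52, -1.8, -1.77, 11.14], [47.5, 126, 52, -1.8, -1.77, 11.14], [47.5, 126, 52, -1.8, -1.77, 11.14]]], fingers=0)

```text
time: 18.2
position: [0.6677, -0.2935, 0.2209]
tool_rot: [0.999, 0.041, 0.001, 0.001]
ft_force: [-0.0, -0.8, 0.9]
grip_width: 0.0005
```

Run:
```python
from h import *
o=robot.get_obs(); print(o['time'],o['q'].round(3),incar(o['position']).round(1),o['grip_width'])
for a in((125,150),(122,94)): p,q=tipat(*a); rel(p,q,o)
red('side','side8'); red('top','top8')
t=np.load('top8.npz'); c=np.load('side8.npz')
a=cv2.resize(t['color'][110:230,390:510,::-1],None,fx=3.3,fy=3.3,interpolation=cv2.INTER_CUBIC)
b=cv2.resize(c['color'][250:390,300:440,::-1],(396,396),interpolation=cv2.INTER_CUBIC)
cv2.imwrite('pics/crop8.png',np.hstack([a,b]))
```

```text
18.2 [-0.567  0.743  1.205  0.     1.19   0.922] [125.1  -1.6 220.9] 0.0005002006196628845
shift [-0.1 -1.6  1.2] turn [ 0.01 -0.02  0.01] | 2.0 0.02
shift [-3.3 -1.7 57.2] turn [ 0.01 -0.02  0.01] | 57.0 0.02
side red 73 [ 94.2  -3.7 104.1] [[89.3, -20.4, 83.7], [98.7, 16.2, 107.8]]
top red 0
```

View pics/crop8.png

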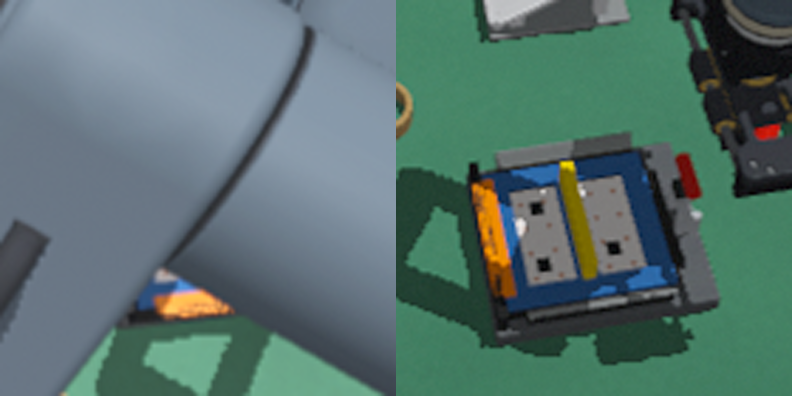

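The right half shows the frame flat in the carrier with the lip over its front edge at (490,240). The clamp's red grip is still upright at (688,175), and the gripper is well behind it. I'll descend behind the grip.

carry_out(rows=[[[-1, -1.7, 15, 0, 0, 0], [-2, -1.7, 35, 0, 0, 0], [-3, -1.7, 50, 0, 0, 0], [-3, -1.7, 58, 0, 0, 0], [-3, -1.7, 58, 0, 0, 0], [-3, -1.7, 58, 0, 0, 0]]])

```text
time: 18.9
position: [0.6653, -0.2917, 0.1629]
tool_rot: [0.999, 0.041, 0.001, 0.001]
ft_force: [-0.2, -0.5, 0.7]
grip_width: 0.0006
```

Run:
```python
from h import *
o=robot.get_obs(); print(o['time'],o['ft_force'].round(1),incar(o['position']-[0,0,.0697]).round(1))
for a in((112,92),(102,91),(92,88),(83,85)): p,q=tipat(*a); rel(p,q,o)
red('side','side9')
```

```text
18.9 [-0.2 -0.5  0.7] [123.    0.3  93.2]
shift [-11.    0.3   1.2] turn [ 0.02 -0.02  0.  ] | 11.0 0.03
shift [-21.    0.3   2.1] turn [ 0.02 -0.02  0.  ] | 21.0 0.03
shift [-31.    0.3   5.1] turn [ 0.02 -0.02  0.  ] | 31.0 0.03
shift [-40.    0.3   8.1] turn [ 0.02 -0.02  0.  ] | 41.0 0.03
side red 75 [ 95.8  -4.9 105.9] [[89.4, -31.8, 85.2], [126.8, 15.2, 166.4]]
```

carry_out(rows=[[[-4, 0, 0.5, 0, 0, 0], [-8, 0, 1, 0, 0, 0], [-11, 0, 1.2, 0, 0, 0], [-14, 0, 1.5, 0, 0, 0], [-17, 0, 1.8, 0, 0, 0], [-20, 0, 2, 0, 0, 0], [-23, 0, 2.7, 0, 0, 0], [-26, 0, 3.6, 0, 0, 0], [-29, 0, 4.5, 0, 0, 0], [-32, 0, 5.3, 0, 0, 0], [-35, 0, 6.3, 0, 0, 0], [-38, 0, 7.4, 0, 0, 0], [-40, 0, 8, 0, 0, 0], [-40, 0, 8, 0, 0, 0]]])

```text
time: 20.35
position: [0.6251, -0.2946, 0.1542]
tool_rot: [0.999, 0.041, 0.001, 0.001]
ft_force: [3.6, -0.4, -2.8]
grip_width: 0.0007
```

Run:
```python
from h import *
o=robot.get_obs(); print(o['time'],o['ft_force'].round(1),incar(o['position']-[0,0,.0697]).round(1))
for a in((83,107),(66,107),(66,97),(56,84),(49,70),(47,55)): p,q=tipat(*a); rel(p,q,o)
red('side','side10')
```

```text
20.35 [ 3.6 -0.4 -2.8] [82.6  0.7 84.5]
shift [  0.5   0.7 -22.5] turn [ 0.01 -0.02  0.  ] | 23.0 0.02
shift [-16.5   0.7 -22.6] turn [ 0.01 -0.02  0.  ] | 28.0 0.02
shift [-16.6   0.7 -12.6] turn [ 0.01 -0.02  0.  ] | 21.0 0.02
shift [-26.6   0.7   0.4] turn [ 0.01 -0.02  0.  ] | 27.0 0.02
shift [-33.6   0.6  14.4] turn [ 0.01 -0.02  0.  ] | 37.0 0.02
shift [-35.6   0.6  29.4] turn [ 0.01 -0.02  0.  ] | 46.0 0.02
side red 56 [64.1 -8.6 92.8] [[58.9, -21.4, 85.1], [69.5, 13.2, 95.9]]
```

The clamp is following: the grip is now at about x = 66, z = 88, which is an angle near 0.9 rad. Now I'll go over the top and press it down.

carry_out(rows=[[[3, 0.7, -4, 0, 0, 0], [3, 0.7, -16, 0, 0, 0], [1, 0.7, -24, 0, 0, 0], [-8, 0.7, -24, 0, 0, 0], [-17, 0.7, -24, 0, 0, 0], [-17, 0.7, -24, 0, 0, 0], [-17, 0.7, -18, 0, 0, 0], [-18, 0.7, -12, 0, 0, 0], [-21, 0.7, -8, 0, 0, 0], [-24, 0.7, -4, 0, 0, 0], [-27, 0.7, 0, 0, 0, 0], [-29, 0.7, 4, 0, 0, 0], [-31, 0.7, 8, 0, 0, 0], [-33, 0.7, 12, 0, 0, 0], [-34, 0.7, 16, 0, 0, 0], [-35, 0.7, 20, 0, 0, 0], [-35, 0.7, 24, 0, 0, 0], [-35.5, 0.6, 26, 0, 0, 0], [-35.5, 0.6, 26, 0, 0, 0]]])

```text
time: 22.3
position: [0.5903, -0.2983, 0.1281]
tool_rot: [0.999, 0.041, 0.002, 0.001]
ft_force: [-0.5, 0.7, -0.5]
grip_width: 0.0002
```

Run:
```python
from h import *
o=robot.get_obs(); print(o['time'],o['ft_force'].round(1),incar(o['position']-[0,0,.0697]).round(1))
red('side','side11')
```

```text
22.3 [-0.5  0.7 -0.5] [47.6 -0.1 58.4]
side red 0
```

carry_out(rows=[[[0, 0, 1, 0, 0, 0], [0, 0, 2, 0, 0, 0], [0, 0, 3, 0, 0, 0]]])

```text
time: 22.65
position: [0.5902, -0.2983, 0.1259]
tool_rot: [0.999, 0.041, 0.002, 0.001]
ft_force: [-1.1, -0.7, 2.0]
grip_width: 0.0004
```

Run:
```python
from h import *
o=robot.get_obs(); print(o['time'],o['ft_force'].round(1),incar(o['position']-[0,0,.0697]).round(1))
red('side','side12'); red('top','top12')
```

```text
22.65 [-1.1 -0.7  2. ] [47.6 -0.2 56.2]
side red 1
top red 0
```

Contact at 2 N, pressing the grip down. I'll keep lowering in small steps and watch for the end stop.

carry_out(rows=[[[0, 0, 1, 0, 0, 0], [0, 0, 1.5, 0, 0, 0], [0, 0, 2, 0, 0, 0], [0, 0, 2, 0, 0, 0]]])

```text
time: 23.15
position: [0.59, -0.2984, 0.124]
tool_rot: [0.999, 0.041, 0.001, 0.001]
ft_force: [-1.8, 1.3, 2.9]
grip_width: 0.0003
```

Run:
```python
from h import *
o=robot.get_obs(); print(o['time'],o['ft_force'].round(1),incar(o['position']-[0,0,.0697]).round(1))
```

```text
23.15 [-1.8  1.3  2.9] [47.4 -0.2 54.3]
```

carry_out(rows=[[[0, 0, 0.6, 0, 0, 0], [0, 0, 1.2, 0, 0, 0], [0, 0, 1.6, 0, 0, 0], [0, 0, 1.6, 0, 0, 0]]])

```text
time: 23.55
position: [0.5901, -0.2984, 0.1237]
tool_rot: [0.999, 0.041, 0.001, 0.001]
ft_force: [-2.6, 1.5, 9.6]
grip_width: 0.0006
```

Run:
```python
from h import *
o=robot.get_obs(); print(o['time'],o['ft_force'].round(1),incar(o['position']-[0,0,.0697]).round(1))
```

```text
23.55 [-2.6  1.5  9.6] [47.4 -0.2 54. ]
```

The press stops hard at a tip height of 54.0 mm, which is the grip's top at angle 0. I'll give it one small extra press, then retreat.

carry_out(rows=[[[0, 0, 0.5, 0, 0, 0], [0, 0, 0.7, 0, 0, 0], [0, 0, 0.7, 0, 0, 0], [0, 0, 0, 0, 0, 0], [0, 0, -10, 0, 0, 0], [0, 0, -40, 0, 0, 0], [0, 0, -85, 0, 0, 0], [0, 0, -130, 0, 0, 0], [0, 30, -160, 0, 0, 0], [0, 70, -170, 0, 0, 0], [0, 115, -170, 0, 0, 0], [0, 160, -170, 0, 0, 0], [0, 200, -170, 0, 0, 0], [0, 220, -170, 0, 0, 0], [0, 220, -170, 0, 0, 0], [0, 220, -170, 0, 0, 0], [0, 220, -170, 0, 0, 0]]])

```text
time: 25.25
position: [0.6077, -0.5157, 0.2923]
tool_rot: [0.999, 0.041, 0.001, 0.0]
ft_force: [-0.2, -0.6, 1.5]
grip_width: 0.0006
```

Run:
```python
from h import *
o=robot.get_obs(); print(o['time'],o['ft_force'].round(1),o['position'])
red('side','side13'); red('top','top13')
c=np.load('side13.npz'); t=np.load('top13.npz')
w=world(dict(c)); H,S,V=np.moveaxis(cv2.cvtColor(c['color'],cv2.COLOR_RGB2HSV).astype(int),-1,0); k=incar(w.reshape(-1,3)).reshape(w.shape)
m=(S>130)&(V>40)&(H>100)&(H<125)&(abs(k[...,0])<90)&(abs(k[...,1])<75)&(k[...,2]>20)&(k[...,2]<60); p=k[m]; A=np.c_[p[:,:2],np.ones(len(p))]; g=np.ones(len(p),bool)
for _ in range(4): s=np.linalg.lstsq(A[g],p[g,2],rcond=None)[0]; g=abs(A@s-p[:,2])<3
print(len(p),[(s@[*a,1]).round(1) for a in((-70,-60),(70,-60),(70,60),(-70,60))],np.percentile(p[g],[1,99],0).round(1).tolist())
a=cv2.resize(t['color'][110:230,390:510,::-1],None,fx=3.3,fy=3.3,interpolation=cv2.INTER_CUBIC)
b=cv2.resize(c['color'][250:390,300:440,::-1],(396,396),interpolation=cv2.INTER_CUBIC)
cv2.imwrite('pics/crop13.png',np.hstack([a,b]))
```

```text
25.25 [-0.2 -0.6  1.5] [ 0.60766729 -0.51565316  0.29227443]
side red 64 [45.5 -3.  52.6] [[41.2, -20.3, 47.7], [50.2, 14.9, 56.3]]
top red 51 [45.   1.6 51.8] [[40.1, -16.0, 48.2], [50.0, 19.6, 55.7]]
1145 [np.float64(35.0), np.float64(35.3), np.float64(35.3), np.float64(35.0)] [[-69.0, -64.1, 32.3], [75.6, 66.3, 38.0]]
```

View pics/crop13.png

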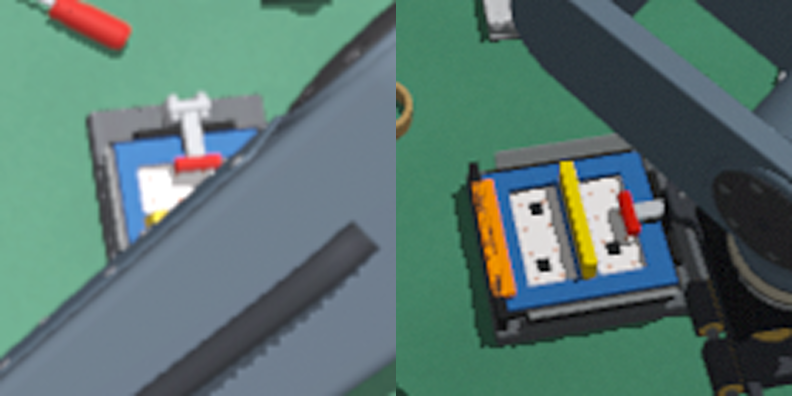

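The clamp lies level over the frame, with its grip at (630,212) in the right half, centre near (47,0,47) mm by measurement. The frame is flat under the lip and the robot is clear of everything.

Run:
```python
from h import *
print(robot.hand_in(), robot.get_obs()['time'])
```

```text
the job is handed in; nothing more can be done
the job is handed in; nothing more can be done
```

The carrier is closed up and the job is handed in at about 25 s, with the robot touching nothing.

**What I did:** I took the blue cover by its rib off the rest. Its low edge went under the orange lip at 22° until it lightly touched the wall, at about 2 N. I laid the frame flat with the clamp still open, pressing down with at most about 9 N, then released it. After that I swung the clamp down with the closed fingers until it stopped hard.

**Last checks:**
- **Cover:** its top face measured 35.0–35.3 mm at all four corners, against the 35 mm expected when fully home.
- **Clamp:** the grip's visible surface is centred near x = 45, z = 52 mm, which fits angle 0. The fingertips stopped at 54.0 mm, which is the grip's top at angle 0.

**What disagreed:**
- **Wrist limit:** my first approach to the cover ran into a wrist joint limit, so I gripped the rib with the tool leaning 18° sideways.
- **Contact height:** the cover met the seat about 1 mm lower than I had computed, so I finished seating it by force.
- **Loose things:** I never reached for or touched any of them, but I did not measure them again at the end.

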